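# Feed a rack past the drop gate of a loading chute

## Robot

A 6-joint arm with a two-finger parallel gripper is mounted at the origin on a cart in front of the work surface, level with it; the furniture and walls round the work are solid. World frame = base frame: x ahead of the robot, y to its left, z up, the work surface at z = 0. Lengths are in m, angles in rad, forces in N, time in s.
With the tool pointing down it reaches from about 0.25 to 0.775 m from the base axis. Payload 4 kg.
Tool frame: the origin (TCP) lies on the centre line of the jaws, within the pads' length; the fingertips stand 17 mm ahead of it and the grasp point (between the pads) lies 2 mm behind it; z points along the fingers, y is the line along which they close (so a half turn about z gives the same grasp; the last joint's range is limited). The gripper opens to 94 mm and grips with 3 to 60 N. Pads are 16 mm wide; open, the fingers measure 119 mm over their backs; the gripper's body (75 mm by 177 mm) begins 78 mm behind the grasp point.
Start: joints at [-1.203, 0.087, 1.371, -0, 1.684, -0.103], TCP at [0.249, -0.49, 0.223] pointing down, gripper open.
Joint ranges: [-3.1, 3.1], [-0.76, 2.03], [0.27, 2.55], [-1.08, 4.22], [0.17, 2.65], [-2.57, 2.57]. Speed limits (rad/s): [2.79, 2.79, 3.14, 3.14, 3.14, 3.14].

## Interface

Orientations are given as [roll, pitch, yaw] about the fixed x, y, z axes, in that order (R = Rz(yaw) Ry(pitch) Rx(roll)).
In Python, from bench import robot gives the robot as it stands.
- The arm moves only by the tool servo_tool, never from a script. Its argument "plan" is a list of rows, each a list of 7 numbers: the shift along the tool's x, y, z normalised to -1 to 1, where 1 is 0.1 m, then the turn, a rotation vector about the tool's x, y, z normalised to -1 to 1, where 1 is pi/2 rad, then the finger opening in mm, from 0 to 94. In form: [[x, y, z, ax, ay, az, gripper], ...]. A call has 1 to 12 rows; each row is the pose to reach, as a shift and turn from the pose commanded when the call began, along the tool's axes at that moment; what a row does not reach only later rows make up. A row lasts 1/12 s, in which the tool goes at most 41.7 mm and 7.16 degrees, less where a joint would pass 70% of its speed; a pose out of reach is approached as far as the arm can. A call with a number of a shift or a turn outside -1 to 1 is refused whole. A call with a gripper value outside its range is refused whole. The fingers move at their own pace and stop on an object; the grip force is fixed at half the most. Time passes only in rows, so rows that repeat a pose let the fingers close. It gives the time, the measured TCP pose, the force, the opening and the grip force at its end, in the units of the state.
- robot.get_obs(): the state, without advancing time (a new reading comes with each control period).
- robot.snapshot(name): name is "side" or "top"; returns the picture (400x640x3 uint8, red, green, blue); there is no depth.
- robot.camera_params(name): a dict with "camera_matrix" (3x3 intrinsics, pixels), "distortion" ([k1, k2, p1, p2, k3] as OpenCV has them; the pictures are not rectified), "rvec" (rotation vector, rad) and "tvec" (3), from world to camera coordinates, as OpenCV has them. Camera axes: x right, y down, z forward; pixel columns grow to the right and rows downward; lengths in m; the calibration is good to about 2 mm. A picture is of the moment at which its call begins. camera_params takes no time and is no camera call.
- robot.close_job(): hands the job in; it is judged then, once.
Trained networks look in the newest picture that a camera, given by its name, has taken for a name from the list of things; names that differ only in an ending like _2 or _b are one class to them, and where a whole thing is asked for, a point or a joint stands for the part that bears it (a point fixed in the world has none). Each returns a list of dicts, best first, with "conf" (0 to 1); they miss things now and then, are a little off and sometimes report something else, mostly with a low value. They report only what shows in the picture. A call takes as long as a camera call.
- robot.find_in(thing, camera): "extent" ([centre column, centre row, width, height] in pixels, round what is visible of it).
The state is a dict: "time": time; "joint_positions": joint angles; "qvel": joint speeds; "joint_torque": joint torques, N m; "tool_pos": TCP position; "ee_rot": TCP orientation; "wrist_force": force on the tool from outside, world axes, zero at the start; "wrist_torque": the same for the moment, N m; "width": finger opening in m; "finger_force": force on a finger pad.
Only numpy, scipy, OpenCV 4.12 (cv2) and the standard library are available. Lean on these libraries where they do the work, as an engineer would, in place of code of your own. Each camera call takes 0.05 s, during which the arm holds its last target. There are 200 camera calls.

## Task

Press the long treadle beside the chute right down with one fingertip to raise the drop gate, and keep it down while another finger pushes the rack with the heat sink along the chute, all the way home against the end stop. Only then let the treadle up, so that the gate's tongue drops into the rack's cross slot and locks it, and take the hand clear. Push only, lifting nothing: never let the gate come down on the rack on the way, and leave the solder spool and the capacitor alone.

Things in the scene. Friction and masses are not known exactly. Their poses are not given: they have to be found in the camera images.
- chute: Aluminium channel on legs fixed to the bench, x = -172 to +68 mm, 80 mm wide, walls and lips z = 22 to 41 mm. Origin on the bench top (z = 0) on the channel's centre line, under the gate's tongue; x = the direction the rack is pushed, y = the side where the treadle lies, z up. Place and heading vary. Gate hinge axis: along x at y = +46, z = 52 mm, in two brackets 60 mm high at x = -164 and +18 mm.
- end_stop (a point): Centre of the end stop's face (chute x = +55 mm), an aluminium block across the channel's far end, top 52 mm over the bench. The rack's nose belongs against it. The channel's lips, 8 mm wide each, hold the rack's base down, so it can only slide.
- gate (a joint): Angle of the gate and its treadle (one rigid part): 0 = shut, treadle up, tongue down in the channel; 0.80 rad = treadle pressed to its stop and level, tongue swung up. A spring always returns it to 0: at 30 mm from the hinge about 2.5 N at first, 6 N near the stop. The tongue clears the rack and its load from 0.55 rad upward.
- treadle_mid (a point): Middle of the treadle's upper face: ribbed steel plate beside the channel, 150 mm along the chute (chute x = -157 to -7 mm), 6 to 54 mm out from the hinge axis. At rest it rises outward at 0.80 rad, outer edge 94 mm over the bench; pressed right down it is level, its face 57 mm over the bench at chute y = 52 to 100 mm. Press anywhere along it; a fingertip can slide along it.
- tongue_tip (a point): Middle of the lower end of the gate's steel tongue, 24 mm wide across the channel, 8 mm thick along it. Shut, it ends 35 mm over the bench, blocks the rack, and its arm crosses the channel at chute x = 0, 74 mm over the bench; raised, it reaches up to about 110 mm.
- rack: Grey plastic carrier, 90 x 60 mm, loose in the channel, 0.15 to 0.31 kg. Origin on its underside below the middle of its 20 mm wide cross slot; x toward the nose (nose at x = +55, rear face at -35 mm), z up. Front pocket walls 18 mm high; at the rear a push plate 50 mm wide and 60 mm high. Starts short of the gate. Home, its origin has chute x = 0.
- push_face (a point): On the rear face of the rack's upright push plate, mid-width, 45 mm above the rack's underside (71 mm over the bench). Push it along the chute's +x.
- heat_sink: Finned aluminium heat sink, 36 x 44 x 20 mm, loose in the rack's pocket; origin under its centre. It rides along with the rack, its top 51 mm over the bench.
- spool: Spool of solder wire, 60 mm across, 40 mm high, standing; bystander. Origin under its centre.
- capacitor: Brown round capacitor, 34 mm across, 58 mm high, standing; bystander. Origin under its centre.

How it is judged:
By the outcome, as a careful person would: the job done as asked, in the order asked, and still so for the second after the job is handed in, with the robot touching nothing.
It also fails if it takes over 38 s, if anything falls off the work surface, if the arm or the gripper's body presses on something with over 40 N, if the wrist force passes 120 N, or if a joint passes its speed limit or range.

## Working session

There is one attempt and no reset: what is moved stays moved. The work goes in short steps, Python scripts to look and compute and a tool call to move; the robot and the scene stay as the last step left them, time stands still between calls to the robot, and variables do not carry over. Pictures are saved under pics/ and viewed, at most 10 in all, crops included, and the job is handed in when it is done.

Besides the shell and the picture viewer there is one more tool, called after "Call:" as a command line: name --pt "numbers of a row" for each row, then --argument value for the rest. servo_tool: Moves the arm, as the interface text tells. Scaled input: -1 to 1 covers 0.1 m each way for a shift and pi/2 rad each way for a turn. Its arguments: {"type":"object","properties":{"plan":{"type":"array","items":{"type":"array","items":{"type":"number"}}}},"required":["plan"]}

```bash
mkdir -p pics; ls
python3 - <<'E'
from bench import robot
import cv2
for n in("side","top"):
    im=robot.snapshot(n); cv2.imwrite(f"pics/{n}0.png",im[:,:,::-1])
    for t in ["chute","end_stop","gate","treadle_mid","tongue_tip","rack","push_face","heat_sink","spool","capacitor"]:
        try: print(n,t,[(round(d["conf"],2),[round(v) for v in d["extent"]]) for d in robot.find_in(t,n)[:2]])
        except Exception as e: print(t,e)
    p=robot.camera_params(n); print({k:__import__("numpy").round(v,3).tolist() for k,v in p.items()})
o=robot.get_obs(); print(o)
E
```

```text
pics
side chute [(0.85, [263, 226, 72, 118])]
side end_stop [(0.88, [261, 227, 75, 124]), (0.2, [262, 207, 42, 85])]
side gate [(0.87, [262, 208, 45, 82])]
side treadle_mid [(0.24, [245, 217, 27, 55])]
side tongue_tip [(0.59, [261, 206, 50, 83])]
side rack [(0.94, [243, 217, 28, 57])]
side push_face [(0.79, [245, 216, 25, 55])]
side heat_sink [(0.8, [246, 231, 22, 16]), (0.6, [262, 207, 47, 88])]
side spool [(0.67, [354, 163, 29, 21])]
side capacitor [(0.65, [393, 160, 17, 22])]
{'camera_matrix': [[453.579, 0.0, 318.372], [0.0, 453.579, 202.335], [0.0, 0.0, 1.0]], 'distortion': [-0.036, 0.0, 0.0, 0.0, 0.0], 'rvec': [2.056, 1.679, -0.5], 'tvec': [-0.192, -0.384, 1.233]}
top chute [(0.62, [375, 217, 70, 107])]
top end_stop [(0.84, [376, 217, 70, 106]), (0.63, [241, 262, 17, 14])]
top gate [(0.64, [377, 220, 52, 73]), (0.23, [376, 218, 71, 108])]
top treadle_mid [(0.97, [374, 221, 43, 80])]
top tongue_tip [(0.8, [374, 223, 46, 80])]
top rack [(0.92, [388, 227, 22, 22]), (0.54, [240, 263, 16, 16])]
top push_face [(0.71, [391, 219, 26, 41])]
top heat_sink [(0.79, [390, 208, 19, 17]), (0.5
[... 285 characters left out ...]
, 'joint_positions': array([-1.20311282e+00,  8.72144200e-02,  1.37063813e+00, -6.46538887e-06,
        1.68363553e+00, -1.03085459e-01]), 'qvel': array([ 1.50964417e-03, -1.55226554e-03,  1.63742537e-04, -1.94330317e-04,
       -1.97472200e-03, -6.09435932e-05]), 'joint_torque': array([-3.87164418e-04, -3.40052927e+01, -3.02602136e+01,  7.16968928e-02,
        2.37515441e-02, -1.08229722e-05]), 'tool_pos': array([ 0.24947606, -0.49019762,  0.22252942]), 'ee_rot': array([3.14148929e+00, 1.71515418e-05, 4.70768235e-01]), 'wrist_force': array([-0.02309304,  0.50567872,  0.03369689]), 'wrist_torque': array([0.0399948 , 0.0144661 , 0.05783159]), 'finger_force': 0.0, 'width': 0.09407730685344143}
```

Run:
```python
import cv2,numpy as np
s=cv2.imread("pics/side0.png")[130:300,190:420]; t=cv2.imread("pics/top0.png")[145:290,220:430]
a=cv2.resize(t,(800,552),interpolation=cv2.INTER_CUBIC); cv2.imwrite("pics/t_crop.png",a)
b=cv2.resize(s,(800,591),interpolation=cv2.INTER_CUBIC); cv2.imwrite("pics/s_crop.png",b)
```

```text
(no output)
```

View pics/t_crop.png

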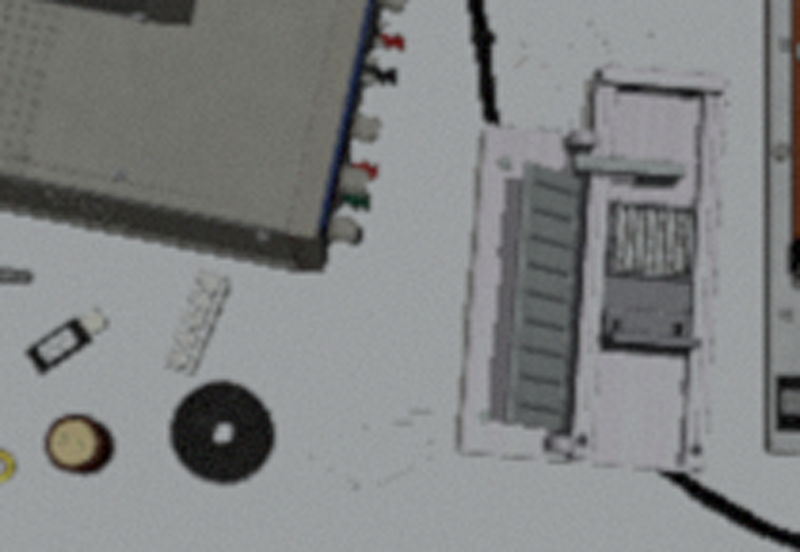

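View pics/s_crop.png

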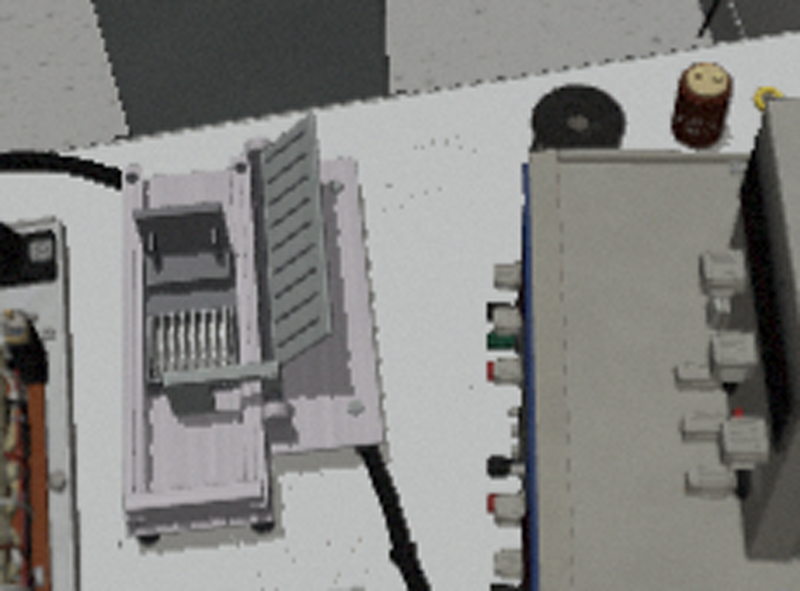

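View pics/top0.png

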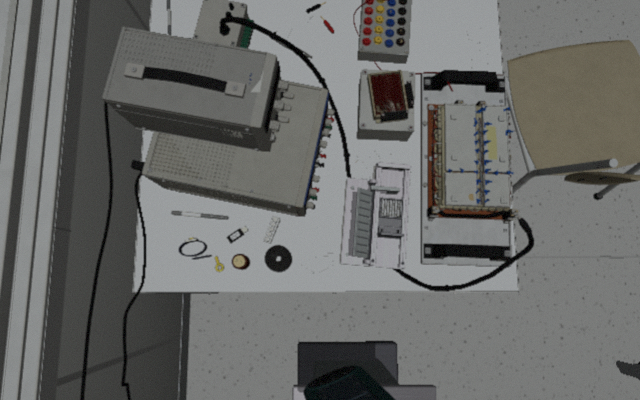

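Top crop: the chute runs up the picture, with the treadle on its left (crop ~507-583, 165-430), tongue arm at row ~165, rack at ~(650,275), push plate at ~(650,347). Side crop: treadle corners at (262,150), (312,115), (330,332) and (278,362), push plate top edge at (135,212)-(222,205). I'll fit the chute pose to these.

```bash
cat > h.py <<'E'
import cv2,numpy as np
from bench import robot
from scipy.optimize import least_squares
def proj(n,P):
    p=robot.camera_params(n); return cv2.projectPoints(np.float64(P).reshape(-1,1,3),p["rvec"],p["tvec"],p["camera_matrix"],p["distortion"])[0][:,0]
def world(q,P):
    P=np.float64(P)/1000;c,s=np.cos(q[2]),np.sin(q[2]);return np.c_[q[0]+c*P[:,0]-s*P[:,1],q[1]+s*P[:,0]+c*P[:,1],P[:,2]]
E
python3 - <<'E'
from h import *
T=[(597,72,68,40,52),(722,82,68,-40,52),(507,425,-157,80,94),(527,165,-7,80,94),(583,172,-7,46.6,60),(570,430,-157,46.6,60)]
S=[(312,115,-157,80,94),(330,332,-7,80,94),(262,150,-157,46.6,60),(278,362,-7,46.6,60),(127,512,68,-40,52),(270,492,68,40,52)]
T=np.float64(T);S=np.float64(S)
tp=T[:,:2]*210/800+[220,145]; sp=S[:,:2]*230/800+[190,130]
f=lambda q:np.r_[(proj("top",world(q,T[:,2:]))-tp),(proj("side",world(q,S[:,2:]))-sp)].ravel()
r=least_squares(f,[.5,-.1,0],loss="soft_l1");q=r.x
print(q.round(4));print(f(q).reshape(-1,2).round(1))
# rack x from push plate top edge (rear face)
for n,px in(("top",np.float64([(602,347),(698,345)])*210/800+[220,145]),("side",np.float64([(135,212),(222,205)])*230/800+[190,130])):
    g=lambda v:(proj(n,world(q,[(v[0]-35,25+v[1],86),(v[0]-35,-25+v[1],86)]))[slice(None,None,1 if n=="top" else -1)]-px).ravel()
    w=least_squares(g,[-60,0]);print(n,w.x.round(1),w.fun.round(1))
for t,c in(("spool","top"),("capacitor","top")):
    print(t,robot.find_in(t,c)[:1])
E
```

```text
[ 0.5816 -0.0654 -0.084 ]
[[-0.7 -3.4]
 [ 1.4 -3.2]
 [-0.1 -0.2]
 [-0.5 -1. ]
 [-1.6  1.5]
 [-2.5  0.7]
 [-0.3 -2.2]
 [ 0.1 -1.5]
 [-0.6 -0.7]
 [-1.1  0.5]
 [-1.9 -0.2]
 [ 0.4  0.9]]
top [-70.9   1.8] [ 1.  -1.2 -1.   1.2]
side [-64.6  -0.1] [-0.1  0.2  0.1 -0.2]
spool [{'extent': [278.6, 257.4, 29.4, 28.6], 'conf': 0.84}]
capacitor []
```

```bash
cat >> h.py <<'E'
def overlay(q,rx,name):
    L=[[(68,40,52),(68,-40,52),(55,-40,52),(55,40,52),(68,40,52)],[(-172,40,41),(68,40,41),(68,-40,41),(-172,-40,41),(-172,40,41)],
     [(-157,80,94),(-7,80,94),(-7,46.6,60),(-157,46.6,60),(-157,80,94)],[(rx-35,25,86),(rx-35,-25,86),(rx-35,-25,26)]]
    out=[]
    for n,(x,y,w,h) in(("top",(330,150,90,130)),("side",(210,150,100,145))):
        im=np.ascontiguousarray(robot.snapshot(n)[:,:,::-1]);k=4
        a=cv2.resize(im[y:y+h,x:x+w],None,fx=k,fy=k,interpolation=cv2.INTER_CUBIC)
        for l in L: cv2.polylines(a,[((proj(n,world(q,l))-[x,y]+.5)*k).round().astype(int)],False,(0,0,255),1)
        out.append(cv2.copyMakeBorder(a,0,600-a.shape[0],0,400-a.shape[1],0))
    cv2.imwrite(name,np.hstack(out))
E
python3 -c "
from h import *
overlay([.5816,-.0654,-.084],-67,'pics/ov1.png')"
```

```text
(no output)
```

View pics/ov1.png

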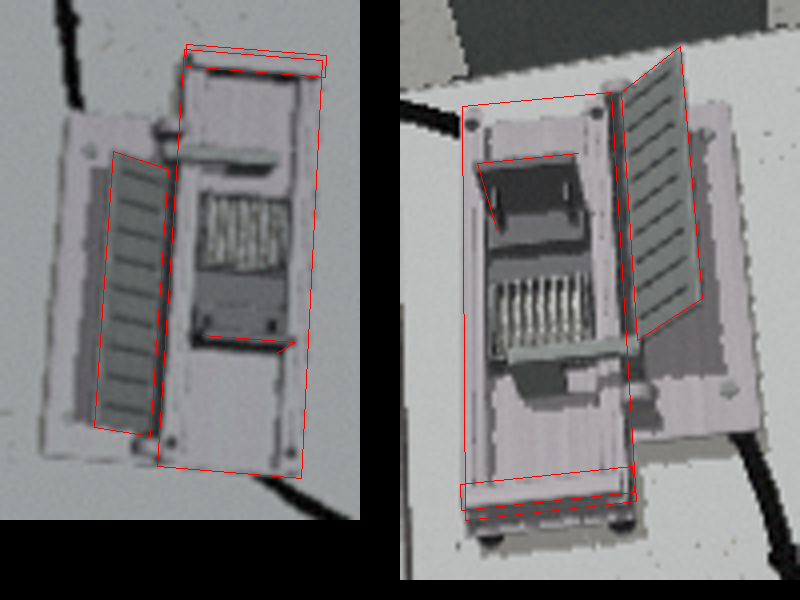

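The overlay fits to about 3 mm (treadle and push plate edges on their lines, end stop about 3 px off in the top view). That's enough to go above the place.

Call:
servo_tool --pt "0.33 -0.27 0 0 0 0 65" --pt "0.66 -0.53 0 0 0 0 65" --pt "1 -0.8 0 0 0 0 65" --pt "1 -0.8 0 0 0 0 65"

```text
time: 1.63
tool_pos: [0.3045, -0.3687, 0.223]
ee_rot: [-3.141, -0.003, 0.476]
wrist_force: [0.1, -0.1, 0.1]
width: 0.0708
finger_force: 0.0
```

Call:
servo_tool --pt "0.33 -0.27 0 0 0 0 65" --pt "0.66 -0.53 0 0 0 0 65" --pt "1 -0.8 0 0 0 0 65" --pt "1 -0.8 0 0 0 0 65"

```text
time: 1.97
tool_pos: [0.3572, -0.2521, 0.2231]
ee_rot: [-3.141, -0.003, 0.478]
wrist_force: [0.3, 0.0, 0.3]
width: 0.0649
finger_force: 0.0
```

Call:
servo_tool --pt "0.33 -0.27 0 0 0 0 65" --pt "0.66 -0.53 0 0 0 0 65" --pt "1 -0.8 0 0 0 0 65" --pt "1 -0.8 0 0 0 0 65"

```text
time: 2.3
tool_pos: [0.4099, -0.1356, 0.2228]
ee_rot: [-3.14, -0.003, 0.479]
wrist_force: [-0.9, -0.4, -0.9]
width: 0.0654
finger_force: 0.0
```

Call:
servo_tool --pt "0.33 -0.27 0 0 0 0.08 65" --pt "0.66 -0.53 0 0 0 0.16 65" --pt "0.97 -0.78 0 0 0 0.24 65" --pt "0.97 -0.78 0 0 0 0.3 65" --pt "0.97 -0.78 0 0 0 0.35 65" --pt "0.97 -0.78 0 0 0 0.35 65" --pt "0.97 -0.78 0 0 0 0.35 65"

```text
time: 2.88
tool_pos: [0.4592, -0.0277, 0.2224]
ee_rot: [3.141, 0.0, -0.077]
wrist_force: [-0.3, -0.1, 0.2]
width: 0.0653
finger_force: 0.0
```

Call:
servo_tool --pt "0 0 0.3 0 0 0 65" --pt "0 0 0.6 0 0 0 65" --pt "0 0 0.9 0 0 0 65" --pt "0 0 1 0 0 0 65" --pt "0 0 1 0 0 0 65"

```text
time: 3.3
tool_pos: [0.4567, -0.0274, 0.1193]
ee_rot: [-3.141, 0.007, -0.079]
wrist_force: [0.2, 0.7, 0.1]
width: 0.0651
finger_force: 0.0
```

```bash
python3 -c "
from h import *
overlay([.58,-.0654,-.078],-67,'pics/ov2.png')
o=robot.get_obs();print(o['tool_pos'],o['wrist_force'])"
```

```text
[ 0.45956768 -0.02756404  0.12353454] [-0.28463126  0.409783    0.81497537]
```

View pics/ov2.png

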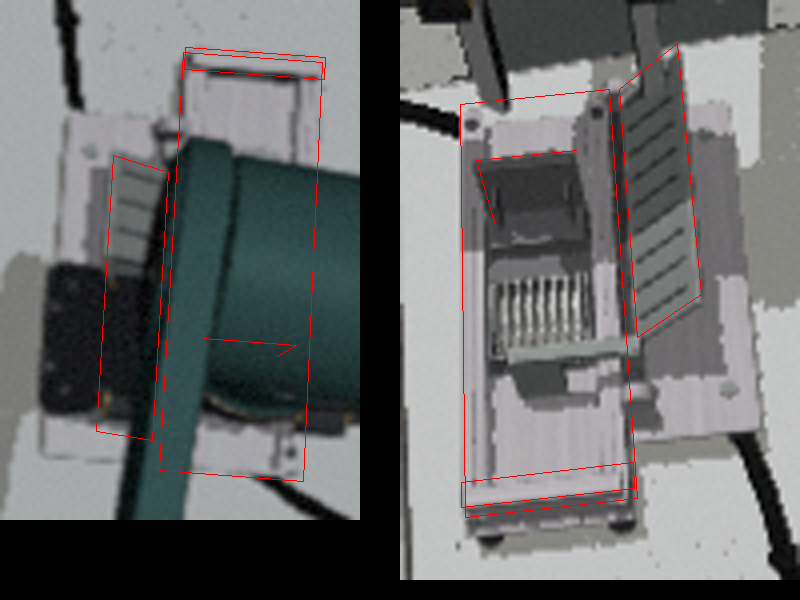

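```bash
python3 -c "
from h import *
o=robot.get_obs();t=o['tool_pos'];y=o['ee_rot'][2];z=t[2]-.017
u=np.array([-np.sin(y),np.cos(y)])
P=[(*(t[:2]+d*u),z) for d in(-.045,-.039,-.0325,.0325,.039,.045)]
print(((proj('side',P)-[210,150]+.5)*4+[400,0]).round())
c=world([.58,-.0654,-.078],[(0,0,0)])[0][:2];e=np.array([np.cos(-.078),np.sin(-.078)]);print((t[:2]-c)@e,(t[:2]-c)@[-e[1],e[0]],o['joint_positions'].round(2))
"
```

```text
[[485. 100.]
 [497.  99.]
 [510.  98.]
 [642.  85.]
 [655.  83.]
 [667.  82.]]
-0.12301436533257912 0.028336724701899758 [-0.18 -0.07  1.73 -0.    1.48  1.47]
```

The finger lands in the side view where the calibration says it should (~(497,100)). Now pressing down.

Call:
servo_tool --pt "0 0 0.1 0 0 0 65" --pt "0 0 0.2 0 0 0 65" --pt "0 0 0.28 0 0 0 65" --pt "0 0 0.36 0 0 0 65" --pt "0 0 0.42 0 0 0 65" --pt "0 0 0.46 0 0 0 65" --pt "0 0 0.46 0 0 0 65" --pt "0 0 0.46 0 0 0 65"

```text
time: 4.07
tool_pos: [0.4603, -0.0251, 0.0779]
ee_rot: [-3.138, -0.003, -0.078]
wrist_force: [0.4, 3.8, 8.6]
width: 0.065
finger_force: 3.6
```

Call:
servo_tool --pt "0 0 0.02 0 0 0 65" --pt "0 0 0.04 0 0 0 65" --pt "0 0 0.06 0 0 0 65" --pt "0 0 0.06 0 0 0 65"

```text
time: 4.4
tool_pos: [0.4606, -0.0238, 0.0735]
ee_rot: [-3.135, -0.004, -0.078]
wrist_force: [-3.6, 6.4, 13.1]
width: 0.0649
finger_force: 7.3
```

```bash
python3 -c "
from h import *
o=robot.get_obs();print(o['tool_pos'],o['wrist_force'],o['wrist_torque'])
overlay([.58,-.0654,-.078],-67,'pics/ov3.png')"
```

```text
[ 0.46056045 -0.02384435  0.07354784] [-3.57454478  6.44433558 13.05630816] [1.89779123 0.66978154 0.12559712]
```

View pics/ov3.png

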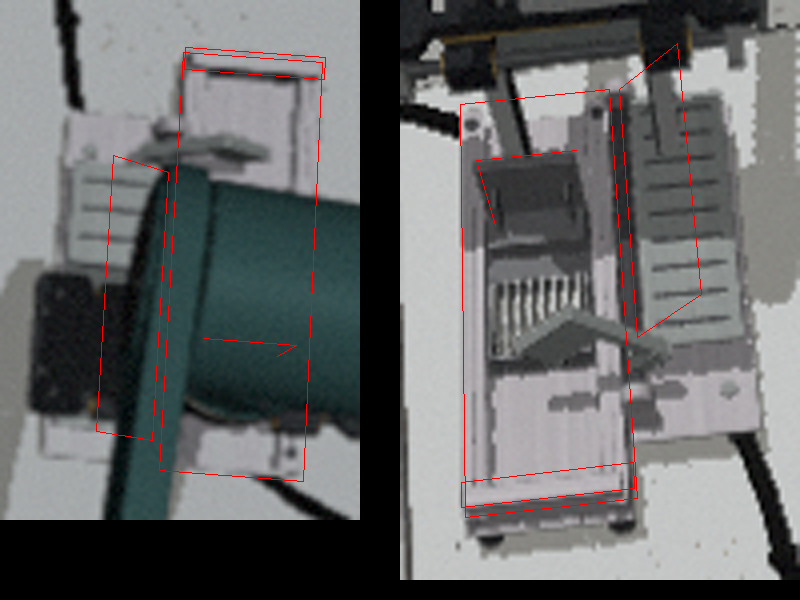

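The side view shows the treadle level (force 13 N, tip z 56.5 mm), the tongue up clear of the heat sink, and the push finger behind the plate at ~(515,150). Now pushing with the treadle held down.

Call:
servo_tool --pt "0.04 0 0.01 0 0 0 65" --pt "0.08 0 0.01 0 0 0 65" --pt "0.12 0 0.01 0 0 0 65" --pt "0.16 0 0.01 0 0 0 65" --pt "0.2 0 0.01 0 0 0 65" --pt "0.24 0 0.01 0 0 0 65" --pt "0.28 0 0.01 0 0 0 65" --pt "0.32 0 0.01 0 0 0 65" --pt "0.36 0 0.01 0 0 0 65" --pt "0.4 0 0.01 0 0 0 65"

```text
time: 5.33
tool_pos: [0.4932, -0.0287, 0.0733]
ee_rot: [-3.141, 0.014, -0.076]
wrist_force: [-20.8, 0.9, 30.8]
width: 0.0648
finger_force: 16.5
```

Call:
servo_tool --pt "0.03 0 0 0 0 0 65" --pt "0.06 0 0 0 0 0 65" --pt "0.09 0 0 0 0 0 65" --pt "0.12 0 0 0 0 0 65" --pt "0.15 0 0 0 0 0 65" --pt "0.18 0 0 0 0 0 65" --pt "0.2 0 0 0 0 0 65" --pt "0.22 0 0 0 0 0 65" --pt "0.24 0 0 0 0 0 65"

```text
time: 6.08
tool_pos: [0.5136, -0.0306, 0.0733]
ee_rot: [-3.141, 0.023, -0.076]
wrist_force: [-35.1, 0.2, 39.5]
width: 0.0652
finger_force: 20.1
```

Force is higher than it should be; check before pushing on.

```bash
python3 -c "
from h import *
o=robot.get_obs();print(o['tool_pos'],o['wrist_force'],o['wrist_torque'],o['joint_torque'])
overlay([.58,-.0654,-.078],-50,'pics/ov4.png')"
```

```text
[ 0.51357265 -0.03059052  0.07327197] [-35.09828659   0.23327219  39.47699731] [1.36370813 6.8115797  0.95452242] [ -0.35971834 -15.95237732 -28.369596     0.80012714 -12.31276274
   0.95957916]
```

View pics/ov4.png

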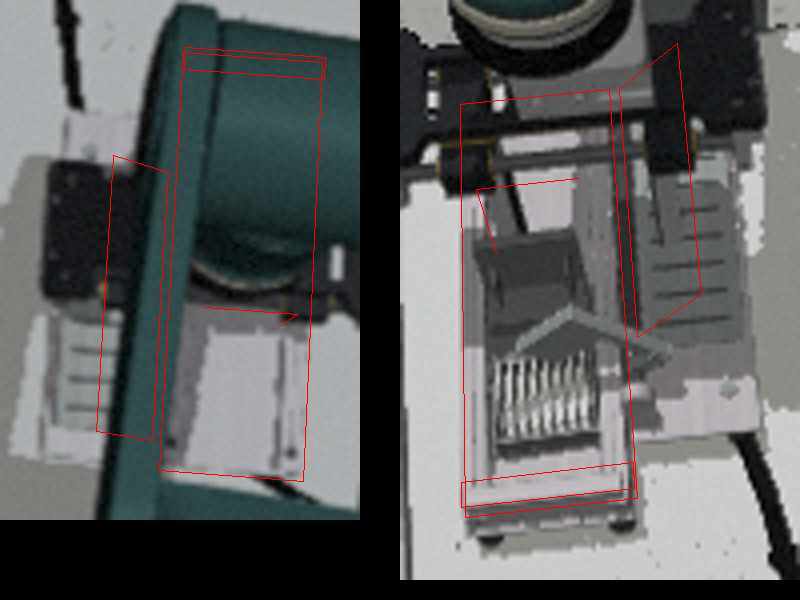

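The side view shows the tongue up, the rack pushed most of the way (plate top at row ~245) and a gap of about 15-25 mm to the stop. The downward press is too hard, so friction drags. I'll ease it 2 mm and keep going.

Call:
servo_tool --pt "0 0 -0.01 0 0 0 65" --pt "0 0 -0.02 0 0 0 65" --pt "0 0 -0.02 0 0 0 65"

```text
time: 6.43
tool_pos: [0.519, -0.0311, 0.0738]
ee_rot: [-3.141, 0.009, -0.077]
wrist_force: [-14.7, 0.4, 19.9]
width: 0.0649
finger_force: 10.5
```

Call:
servo_tool --pt "0.02 0 0 0 0 0 65" --pt "0.04 0 0 0 0 0 65" --pt "0.06 0 0 0 0 0 65" --pt "0.08 0 0 0 0 0 65" --pt "0.1 0 0 0 0 0 65"

```text
time: 6.85
tool_pos: [0.5284, -0.032, 0.0738]
ee_rot: [-3.142, 0.011, -0.077]
wrist_force: [-17.3, 0.2, 20.9]
width: 0.0648
finger_force: 10.8
```

Call:
servo_tool --pt "0.02 0 0 0 0 0 65" --pt "0.04 0 0 0 0 0 65" --pt "0.06 0 0 0 0 0 65" --pt "0.08 0 0 0 0 0 65"

```text
time: 7.18
tool_pos: [0.5364, -0.0326, 0.0738]
ee_rot: [-3.142, 0.01, -0.077]
wrist_force: [-16.3, 0.2, 20.7]
width: 0.065
finger_force: 10.7
```

Call:
servo_tool --pt "0.015 0 0 0 0 0 65" --pt "0.03 0 0 0 0 0 65" --pt "0.03 0 0 0 0 0 65"

```text
time: 7.43
tool_pos: [0.5386, -0.0328, 0.0738]
ee_rot: [3.142, 0.012, -0.077]
wrist_force: [-18.5, 0.6, 21.7]
width: 0.0647
finger_force: 11.7
```

Call:
servo_tool --pt "0.015 0 0 0 0 0 65" --pt "0.03 0 0 0 0 0 65" --pt "0.04 0 0 0 0 0 65" --pt "0.04 0 0 0 0 0 65"

```text
time: 7.77
tool_pos: [0.5399, -0.0328, 0.0738]
ee_rot: [-3.142, 0.019, -0.078]
wrist_force: [-26.3, 1.4, 27.0]
width: 0.0649
finger_force: 16.5
```

Call:
servo_tool --pt "0.01 0 0 0 0 0 65" --pt "0.02 0 0 0 0 0 65" --pt "0.02 0 0 0 0 0 65"

```text
time: 8.02
tool_pos: [0.5399, -0.0328, 0.0738]
ee_rot: [3.142, 0.024, -0.079]
wrist_force: [-30.9, 2.7, 29.8]
width: 0.0647
finger_force: 18.8
```

```bash
python3 -c "
from h import *
o=robot.get_obs();print(o['tool_pos'],o['wrist_force'])
overlay([.58,-.0654,-.078],0,'pics/ov5.png')"
```

```text
[ 0.53994068 -0.03283655  0.07378061] [-30.85136554   2.6789212   29.82518917]
```

View pics/ov5.png

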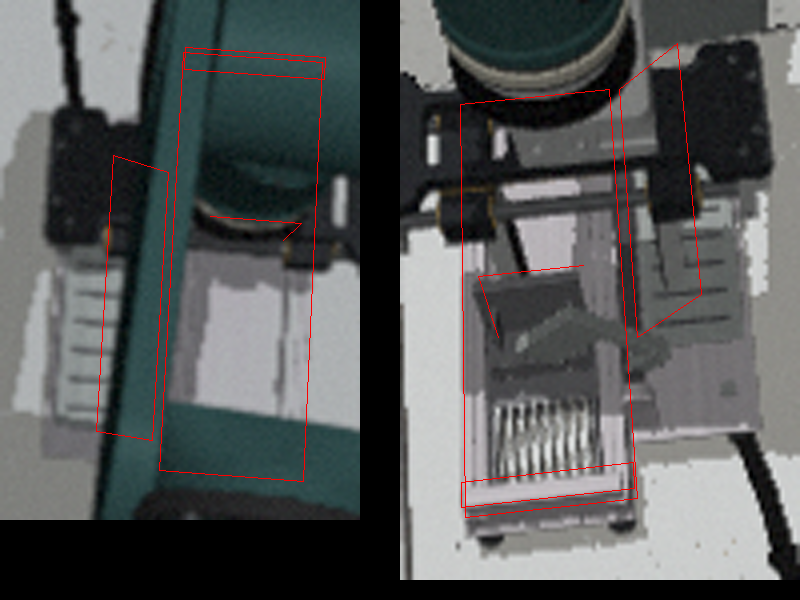

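The rack is home: the tool stays put while the force rises, and the plate top and heat sink sit at the home overlay. I'll ease the push, then lift straight up so the tongue drops.

Call:
servo_tool --pt "-0.02 0 0 0 0 0 65" --pt "-0.03 0 -0.03 0 0 0 65" --pt "-0.03 0 -0.08 0 0 0 65" --pt "-0.03 0 -0.13 0 0 0 65" --pt "-0.03 0 -0.18 0 0 0 65" --pt "-0.03 0 -0.24 0 0 0 65" --pt "-0.03 0 -0.3 0 0 0 65" --pt "-0.03 0 -0.36 0 0 0 65" --pt "-0.03 0 -0.45 0 0 0 65" --pt "-0.03 0 -0.6 0 0 0 65" --pt "-0.03 0 -0.8 0 0 0 65" --pt "-0.03 0 -1 0 0 0 65"

```text
time: 9.12
tool_pos: [0.5483, -0.0336, 0.1735]
ee_rot: [3.141, -0.004, -0.078]
wrist_force: [0.6, -0.8, -0.1]
width: 0.0652
finger_force: 0.0
```

Call:
servo_tool --pt "-0.3 0 -0.2 0 0 0 65" --pt "-0.6 0 -0.4 0 0 0 65" --pt "-0.9 0 -0.6 0 0 0 65" --pt "-1 0 -0.8 0 0 0 65" --pt "-1 0 -0.8 0 0 0 65"

```text
time: 9.53
tool_pos: [0.4489, -0.0259, 0.2587]
ee_rot: [3.14, -0.015, -0.078]
wrist_force: [1.0, -0.6, 1.0]
width: 0.0651
finger_force: 0.0
```

Call:
servo_tool --pt "-0.2 0.3 0 0 0 0 65" --pt "-0.4 0.6 0 0 0 0 65" --pt "-0.4 0.9 0 0 0 0 65" --pt "-0.4 1 0 0 0 0 65" --pt "-0.4 1 0 0 0 0 65"

```text
time: 9.95
tool_pos: [0.4002, -0.1242, 0.2512]
ee_rot: [3.141, -0.001, -0.083]
wrist_force: [-0.4, 0.5, 0.1]
width: 0.065
finger_force: 0.0
```

```bash
python3 -c "
from h import *
o=robot.get_obs();print(o['tool_pos'],o['wrist_force'])
overlay([.58,-.0654,-.078],0,'pics/ov6.png')"
```

```text
[ 0.400185   -0.1242199   0.25117335] [-0.42364517  0.54987604  0.05233977]
```

View pics/ov6.png

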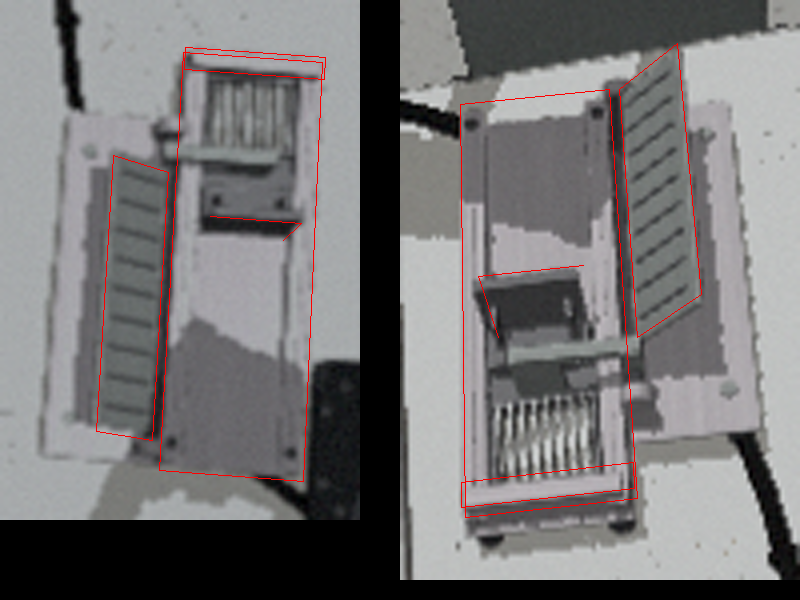

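Both views show the treadle fully back up on its rest outline, the tongue down in the slot, and the rack and heat sink home at the stop. The hand is clear, so I'm handing in.

```bash
python3 -c "
from bench import robot
print(robot.close_job())"
```

```text
the job is handed in; nothing more can be done
None
```

The rack is home against the end stop with the gate's tongue down in its slot. The treadle is back up and the hand is clear; the job was handed in at about 10 s of the 38 s allowed.

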